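# Find the trim slope on a drape mould with an angle finder

### The arm

A 6-joint arm with a two-finger parallel gripper is mounted at the origin on the work surface. World frame = base frame: x ahead of the robot, y to its left, z up, the work surface at z = 0. Lengths are in mm, angles in rad, forces in N, time in s.
With the tool pointing down it reaches from about 275 to 1000 mm from the base axis. Payload 8.4 kg.
Tool frame: the origin (TCP) lies midway between the tips of the shut fingers; the grasp point (between the pads) lies 19 mm behind it; z points along the fingers, y is the line along which they close (so a half turn about z gives the same grasp; the last joint's range is limited). The gripper opens to 85 mm and grips with 20 to 120 N. Pads are 22 mm wide; open, the fingers measure 114 mm over their backs; the gripper's body (76 mm by 85 mm) begins 54 mm behind the grasp point. The pads swing forward as they close: fully open they stand 13 mm farther back than shut.
Start: joints at [-0.002, 0.353, 1.633, -0, 1.155, -0.002], TCP at [625.002, -0, 231.281] pointing down, gripper open.
Joint ranges: [-2.63, 2.63], [-0.92, 2.1], [0.06, 2.66], [-1.3, 4.44], [0, 2.69], [-3.02, 3.02]. Speed limits (rad/s): [2.22, 2.22, 2.79, 3.14, 3.14, 3.14].

### API

Orientations are given as [roll, pitch, yaw] about the fixed x, y, z axes, in that order (R = Rz(yaw) Ry(pitch) Rx(roll)).
In Python, from rig import r gives the robot as it stands.
- The arm moves only by the shell command python3 -m inch 'ROWS' [OPENING] [FORCE]. ROWS is JSON, a list that holds one entry, the list of rows, each a list of 6 numbers: the shift along the tool's x, y, z scaled (see below), then the turn, a rotation vector about the tool's x, y, z scaled (see below). In form: [[[tx, ty, tz, wx, wy, wz], ...]]. A call has 1 to 8 rows; each row is the pose to reach, as a shift and turn from the pose commanded when the call began, along the tool's axes at that moment, turning the shorter way round; what a row does not reach only later rows make up. The controller multiplies each number of a shift by 20 cm and each number of a turn by pi rad. A row lasts 1/12 s, in which the tool goes at most 41.7 mm and 7.16 degrees, less where a joint would pass 70% of its speed; a pose out of reach is approached as far as the arm can. A call with a number of a shift or a turn outside -1 to 1 is refused whole. A call with a gripper value outside its range is refused whole. OPENING is the gripper's target within -1 to 1 (fully open at 1, half-way at 0, shut at -1), set as the call begins (- or left out, the last holds). The fingers move at their own pace and stop on an object; FORCE is the grip in N (left out, the last holds). Time passes only in rows, so rows that repeat a pose let the fingers close. It gives the time, the measured TCP pose, the force, the opening and the grip force at its end, in the units of the state.
- r.sense(): the state, without advancing time (a new reading comes with each control period).
- r.grab_frame(name): name is "scene" or "side" or "wrist"; returns the picture (420x560x3 uint8, red, green, blue); there is no depth.
- r.camera_info(name): a dict with "K" (3x3 intrinsics, pixels), "rvec" (rotation vector, rad) and "tvec" (3), from world to camera coordinates, as OpenCV has them; the wrist camera has in their place "mount" (4x4, takes a point from camera to tool coordinates, whose origin is the TCP and whose axes are the flange's). Camera axes: x right, y down, z forward; pixel columns grow to the right and rows downward; lengths in mm; the calibration is good to about 2 mm. The wrist camera is an equidistant fisheye: a pixel r from the principal point sees the ray r / f radians off the axis. A picture is of the moment at which its call begins: read the wrist's pose just before it. camera_info takes no time and is no camera call.
- r.sign_off(): hands the job in; it is judged then, once.
The state is a dict: "clock": time; "qpos": joint angles; "qvel": joint speeds; "joint_efforts": joint torques, N m; "eef_pos": TCP position; "tcp_rot": TCP orientation; "contact_force": force on the tool from outside, world axes, zero at the start; "wrist_torque": the same for the moment, N m; "opening": opening from 0.0 (shut) to 1.0 (fully open); "grasp_force": force on a finger pad.
Only numpy, scipy, OpenCV 4.12 (cv2) and the standard library are available. Lean on these libraries where they do the work, as an engineer would, in place of code of your own. Each camera call takes 0.05 s, during which the arm holds its last target. There are 200 camera calls.

### The job

Pick up the dial angle finder by the grip lug on its top and set it upright on the crown of the arched plaster drape mould, its flat foot square across the arch. Then rock it over the curve until the swinging needle settles on the brass tab clipped to its rim, with the plaster under the middle part of the foot and not under a corner, and finish while holding it there, still and lightly bearing on the plaster, so that the trim line can be scribed along it. Do not press hard, and leave the mould and the small bowl, ring cutter and wooden knife nearby where they are.

Things in the scene. Friction and masses are not known exactly. Their poses are not given: they have to be found in the camera images.
- gauge: Dial angle finder, 120 wide (own y) x 34 deep (x) x 180 high (z), 230-380 g, standing on its flat foot on the table. Origin: centre of the foot's underside. Dial on its own +x face. Aluminium foot 120 x 34 x 12; black round housing, radius 60, x -13 to 17, centre 78 up, top at 138; above it a grip lug 22 thick (x) x 40 wide (y), 138 to 180 high, to be gripped across its 22 mm.
- gauge_lug (a point): The point inside the grip lug, on the gauge's own z axis, 163 mm above the underside of the foot: the middle of the lug's grip.
- needle (a joint): Angle of the dark steel needle, rad. It hangs plumb from a pivot 78 mm above the foot's underside and settles within about 0.5 s. 0 = pointing at the foot (gauge upright); positive = tip towards the gauge's own +y, which happens when its top leans to its own +y: leaning by an angle gives that same reading.
- needle_tip (a point): Tip of the needle, 50 mm from its pivot, on the dial face.
- tab (a joint): Angle of the brass tab (8 wide, 11 long) clipped to the dial's rim to mark the wanted reading, rad; same pivot, zero and sign as the needle, whose tip points at the tab's middle when both values are equal. Drawn from 0.17 to 0.45 in each run; it stays where it is set.
- tab_mark (a point): Middle of the tab's inner end, 50 mm from the pivot: where the needle's tip has to point.
- mould: White plaster arched drape mould, 3.2 kg, loose: slab 170 (own x) x 270 (y) x 20 high, carrying a part of a cylinder of radius 160, axis along own x, 150 long (x -75 to 75), 250 wide (y), crown 80 above the table. Origin: centre of the slab's underside. The slope is 0 at the crown, up to 0.89 rad at the sides; a foot leaning by an angle bears where the slope is that angle.
- arch_axis (a point): Middle of the arch's cylinder axis: 80 mm BELOW the mould's origin (inside the table), 160 mm from the curved surface.
- arch_crown (a point): Middle of the arch's crown line, 80 mm above the mould's origin.
- pinch: Bystander: small bisque pinch bowl, 68 across, 34 high, on the robot's side of the mould. Origin: centre of underside.
- cutter: Bystander: steel ring cutter, 64 across, 30 high, standing to the gauge's left. Origin: centre of underside.
- knife: Bystander: flat wooden modelling knife, 175 long, 18 wide, 8 thick, lying on the robot's side of the gauge. Origin: underside, near the middle.
Not all that is in view belongs to the job. There is more than one size of the gauge; the one meant has the size given above.

How it is judged (in metres and radians):
On the way, in this order (a step that is already met when the one before it is completed fails the run):
1. the angle finder is lifted clear of the table in the gripper (height (world z) of gauge above 0.02 m and contact force between the fingers and gauge above 1 N and contact force between mould and gauge below 0.05 N), for 0.1 s.
2. it is set upright on the arch: the foot bears on the plaster, leaning less than 0.13 rad (7 degrees) (contact force between mould and gauge above 0.3 N and contact force between the fingers and gauge above 1 N and angle between gauge's own z axis and vertical below 0.13 rad), for 0.1 s.
At the end, for the whole second after the job is handed in: Gripper holds the gauge (over 1 N), foot on the arch with 0.3-30 N within 40 mm of the foot's middle; needle tip within 4 mm of the tab's middle, needle and gauge at rest; dial axis within 0.2 rad of the arch's axis; gauge 45 mm over the table; mould within 15 mm of its start (distance between needle_tip and tab_mark below 0.004 m and velocity of joint needle between -0.15 and 0.15 rad/s and contact force between mould and gauge between 0.3 and 30 N and contact force between the fingers and gauge above 1 N and height (world z) of gauge above 0.045 m and angle between the x axis of gauge and the x axis of mould, either way round below 0.2 rad and y of arch_axis in the frame of gauge between -0.04 and 0.04 m and x of gauge in the frame of mould between -0.075 and 0.075 m and linear speed of gauge below 0.01 m/s and distance of mould from where it was at the start of the episode below 0.015 m); the arm keeps its last pose, push and grip.
It fails at once if the gauge is pressed hard on the plaster (over 45 N) (contact force between mould and gauge above 45 N).
It fails at once if the mould is shoved (over 20 mm) (distance of mould from where it was at the start of the episode above 0.02 m).
It fails at once if the small bowl, the cutter or the knife is pushed out of its place (over 25 mm) (distance of any of pinch, cutter, knife from where it was at the start of the episode above 0.025 m).
It also fails if it takes over 48 s, if anything falls off the work surface, if the arm or the gripper's body presses on something with over 40 N, if the wrist force passes 120 N, or if a joint passes its speed limit or range.

## Working session

There is one attempt and no reset: what is moved stays moved. The work goes in short steps, Python scripts to look and compute and a shell command to move; the robot and the scene stay as the last step left them, time stands still between calls to the robot, and variables do not carry over. Pictures are saved under pics/ and viewed, at most 10 in all, crops included, and the job is handed in when it is done.

```bash
ls; mkdir -p pics; python3 - <<'E'
from rig import r
import cv2,json
for n in ["scene","side"]:
    im=r.grab_frame(n); cv2.imwrite(f"pics/{n}0.png",im[:,:,::-1]); print(n,r.camera_info(n))
print(r.camera_info("wrist")); print(r.sense())
E
```

```text
pics
scene {'K': array([[429.25541941,   0.        , 287.26987218],
       [  0.        , 429.25541941, 213.82710363],
       [  0.        ,   0.        ,   1.        ]]), 'rvec': array([ 0.5748911 ,  2.51842859, -1.34063935]), 'tvec': array([ 390.40348617,  -66.3892969 , 1473.04641771])}
side {'K': array([[532.00393583,   0.        , 279.08828285],
       [  0.        , 532.00393583, 215.59671572],
       [  0.        ,   0.        ,   1.        ]]), 'rvec': array([ 0.59591379, -2.4441616 ,  1.41989354]), 'tvec': array([ 429.17322046,  132.25307139, 1118.26981127])}
{'K': array([[325.1922621 ,   0.        , 281.475059  ],
       [  0.        , 325.1922621 , 204.59931188],
       [  0.        ,   0.        ,   1.        ]]), 'mount': array([[-6.25222123e-04, -9.48169248e-01, -3.17765142e-01,
         8.22283083e+01],
       [ 9.99999664e-01, -7.61194954e-04,  3.03745510e-04,
         5.54610767e-01],
       [-5.29883374e-04, -3.17764845e-01,  9.48169406e-01,
        -1.43182201e+02],
       [ 0.00000000e+00,  0.00000000e+00,  0.00000000e+00,
         1.00000000e+00]])}
{'clock': 0.1, 'qpos': array([-2.41973105e-03,  3.53587626e-01,  1.63403608e+00,  1.28324092e-05,
        1.15519986e+00, -2.40186171e-03]), 'qvel': array([-2.18564388e-05, -1.50765603e-03, -1.96395692e-03, -8.30050853e-04,
        2.07041954e-03,  6.20565985e-05]), 'joint_efforts': array([ 4.27485766e-04, -6.06356549e+01, -3.42817569e+01, -7.40920814e-05,
        3.91241178e-03, -4.99377973e-05]), 'eef_pos': array([ 6.24586176e+02, -7.30579235e-03,  2.30641429e+02]), 'tcp_rot': array([-3.14036176e+00, -1.46901397e-05,  1.57077326e+00]), 'contact_force': array([-0.27499444, -0.31871081, -0.15071235]), 'wrist_torque': array([-0.04981884,  0.01229468,  0.02337246]), 'grasp_force': 0.0, 'opening': 0.9989030232613272}
```

View pics/scene0.png

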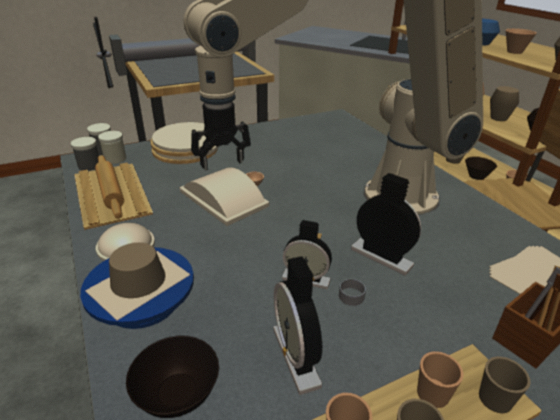

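View pics/side0.png

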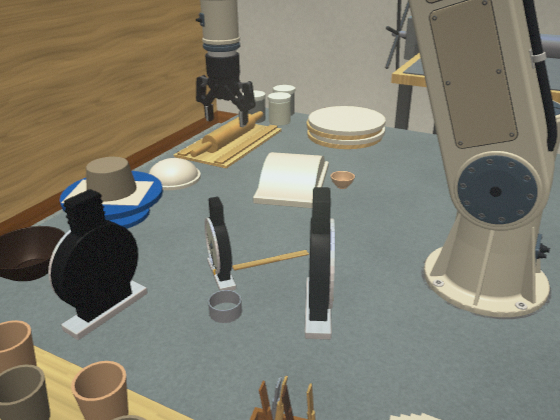

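Scene view: three angle finders, at scene pixels A (388,225), B (308,258), C (297,320); in the side view they are A (320,260), B (218,245), C (95,255). The mould is at scene (225,192), the bowl at (256,178) and the cutter at (352,291). The knife is at side (272,260), between A and B. I'll measure sizes next.

```bash
cat > h.py <<'E'
import numpy as np, cv2
from rig import r
def cam(n):
    c=r.camera_info(n); R=cv2.Rodrigues(c['rvec'])[0]; return c['K'],R,np.array(c['tvec']).ravel()
def ray(n,p):
    K,R,t=cam(n); d=R.T@np.linalg.solve(K,[p[0],p[1],1.]); return -R.T@t,d/np.linalg.norm(d)
def plane(n,p,z=0):
    o,d=ray(n,p); return o+d*(z-o[2])/d[2]
def tri(ps,pd):
    o,d=ray('scene',ps);q,e=ray('side',pd)
    s=np.linalg.lstsq(np.c_[d,-e],q-o,rcond=None)[0]
    a,b=o+d*s[0],q+e*s[1]; return (a+b)/2,np.linalg.norm(a-b)
def proj(n,P):
    c=r.camera_info(n); return cv2.projectPoints(np.float64(P).reshape(-1,1,3),c['rvec'],c['tvec'],c['K'],None)[0].reshape(-1,2)
E
python3 - <<'E'
from h import *
np.set_printoptions(precision=1,suppress=True)
for n in('scene','side'): print(n,ray(n,(280,210))[0])
for k,a,b in [('A',(396,179),(321,190)),('B',(310,225),(216,200)),('C',(300,262),(84,197))]: print(k,'lugtop',tri(a,b))
for k,a in [('A',[(354,246),(411,269)]),('C',[(285,345),(308,387)])]: print(k,'scene foot',[plane('scene',p,6) for p in a])
for k,a in [('A',[(307,330),(330,330)]),('B',[(216,286),(234,284)]),('C',[(70,330),(146,291)])]: print(k,'side foot',[plane('side',p) for p in a])
print('cutter',plane('scene',(352,291),15),plane('side',(225,305),15))
print('mould',[plane('scene',p,20) for p in((181,192),(222,215),(268,205))])
print('bowl',plane('scene',(257,180),17),plane('side',(343,179),17))
print('knife',plane('side',(237,267),5),plane('side',(308,253),5))
a=cv2.imread('pics/scene0.png');b=cv2.imread('pics/side0.png')
c=cv2.resize(a[205:305,260:370],None,fx=3.6,fy=3.6,interpolation=2)
d=cv2.resize(b[190:300,195:305],None,fx=3.6*100/110,fy=3.6*100/110,interpolation=2)
cv2.imwrite('pics/c1.png',np.hstack([c,d]))
m=cv2.resize(a[155:225,170:280],None,fx=3.6,fy=3.6,interpolation=2)
m2=cv2.resize(b[140:220,245:365],None,fx=3.3,fy=3.3,interpolation=2)
H=max(m.shape[0],m2.shape[0]);pad=lambda i:cv2.copyMakeBorder(i,0,H-i.shape[0],0,0,0)
cv2.imwrite('pics/c2.png',np.hstack([pad(m),pad(m2)]))
E
```

```text
scene [921.9 952.6 754.5]
side [-51.  999.5 671.2]
A lugtop (array([270.3, 250.5, 255.2]), np.float64(10.16420672627379))
B lugtop (array([499. , 239.9, 178. ]), np.float64(8.285111075817001))
C lugtop (array([630.5, 436.8, 253.3]), np.float64(5.738964918342441))
A scene foot [array([312.7, 179. ,   6. ]), array([230.2, 326.5,   6. ])]
C scene foot [array([642.2, 407.1,   6. ]), array([646.2, 517.9,   6. ])]
A side foot [array([262. , 312.3,   0. ]), array([224.1, 293. ,   0. ])]
B side foot [array([487.9, 276.4,   0. ]), array([458.1, 253.6,   0. ])]
C side foot [array([656.2, 513.5,   0. ]), array([607.2, 355.9,   0. ])]
cutter [425. 337.  15.] [426.5 335.3  15. ]
mould [array([ 683.7, -292.8,   20. ]), array([ 605.8, -106.7,   20. ]), array([ 454.9, -100. ,   20. ])]
bowl [ 421.3 -268.9   17. ] [ 431.1 -285.8   17. ]
knife [481.  204.2   5. ] [366.6  84.9   5. ]
```

View pics/c1.png

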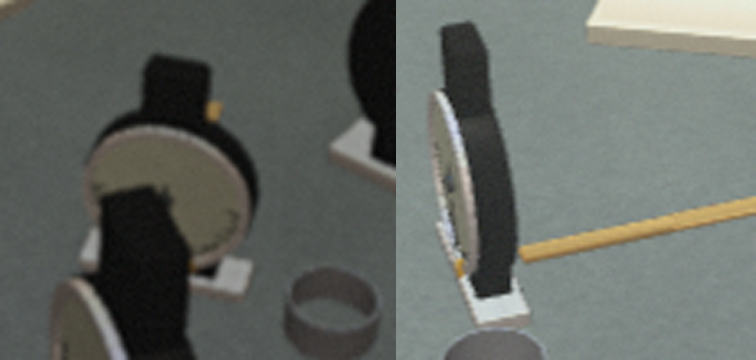

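View pics/c2.png

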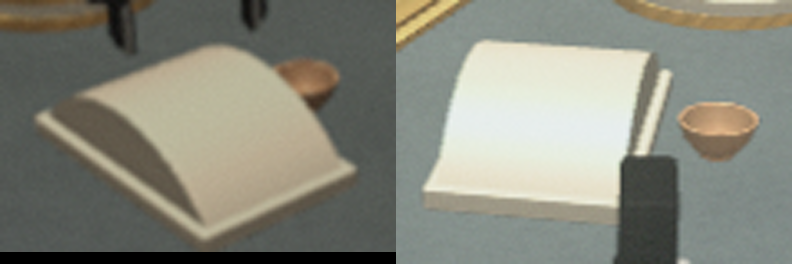

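B triangulates to a 178 mm top, so it is the 180 gauge; A and C are about 255 high. The knife and cutter next to it agree with that. Crop c1 shows B's dial facing away from the robot, with the brass tab near scene (313.6,278.6) and side (214,272). Crop c2 shows the mould slab corners. I'll measure yaws and look with the wrist camera.

```bash
cat >> h.py <<'E'
from scipy.spatial.transform import Rotation as Ro
def wpose():
    s=r.sense(); T=np.eye(4);T[:3,:3]=Ro.from_euler('xyz',s['tcp_rot']).as_matrix();T[:3,3]=s['eef_pos'];return T
def wray(p,T):
    c=r.camera_info('wrist');K=c['K'];v=(np.array(p,float)-K[:2,2])/K[0,0];th=np.hypot(*v)
    d=np.r_[v/max(th,1e-9)*np.sin(th),np.cos(th)];M=T@c['mount'];return M[:3,3],M[:3,:3]@d
def wplane(p,T,z):
    o,d=wray(p,T);return o+d*(z-o[2])/d[2]
np.set_printoptions(precision=2,suppress=True)
E
python3 - <<'E'
from h import *
print('tab',tri((313.6,278.6),(214,272)))
L,B,Rr=[plane('scene',p,20) for p in((180.6,187.8),(226.4,218.5),(268.6,201.7))]
print(L,B,Rr,np.linalg.norm(L-B),np.linalg.norm(B-Rr),'centre',(L+Rr)/2)
T=wpose();print(T); np.save('T1.npy',T)
im=r.grab_frame('wrist');cv2.imwrite('pics/w1.png',im[:,:,::-1])
a=cv2.cvtColor(cv2.imread('pics/scene0.png'),cv2.COLOR_BGR2HSV)
b=cv2.imread('pics/side0.png')
# foot of B in the side image: bright mask
g=cv2.inRange(cv2.cvtColor(b,cv2.COLOR_BGR2HSV),(0,0,165),(179,50,255))[262:295,205:240]
ys,xs=np.nonzero(g);print(np.c_[xs+205,ys+262][::6].tolist())
E
```

```text
tab (array([495.78, 268.88,  27.64]), np.float64(1.0444923772628147))
[ 677.79 -320.4    20.  ] [600.03 -83.12  20.  ] [ 445.02 -117.23   20.  ] 249.69339463771647 158.72051766509594 centre [ 561.4  -218.81   20.  ]
[[  0.     1.    -0.   624.59]
 [  1.    -0.     0.    -0.01]
 [  0.    -0.    -1.   230.64]
 [  0.     0.     0.     1.  ]]
[[209, 262], [212, 263], [212, 267], [214, 268], [231, 275], [216, 277], [217, 278], [218, 279], [227, 280], [233, 280], [224, 281], [230, 281], [220, 282], [226, 282], [232, 282], [221, 283], [227, 283], [233, 283], [222, 284], [228, 284], [234, 284], [222, 285], [228, 285], [234, 285], [223, 286], [229, 286], [223, 287], [222, 288]]
```

View pics/w1.png

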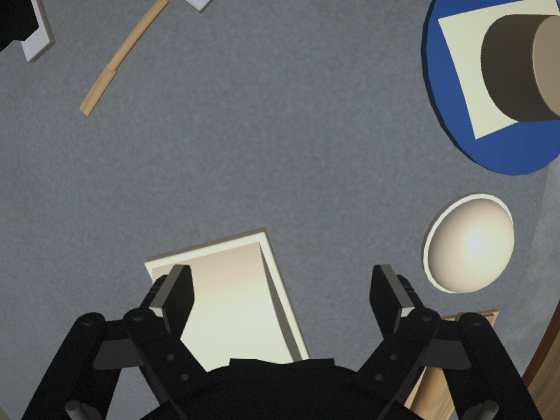

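The wrist view shows the mould's near slab edge, with corners at about (147,263) and (265,230). The knife runs from (85,112) to (165,3), and a gauge foot corner is at (200,8). The mould is clear from this side.

```bash
python3 - <<'E'
from h import *
T=np.load('T1.npy')
a,b=wplane((146,263),T,20),wplane((265,230),T,20); e=b-a; print(a,b,np.linalg.norm(e),np.degrees(np.arctan2(e[1],e[0])))
c=wplane((306,360),T,20); print('side edge',c,np.degrees(np.arctan2(*( (b-c)[[1,0]]))))
u=e/np.linalg.norm(e); v=np.array([-u[1],u[0],0]); print('centre',(a+b)/2-135*v)
print('knife end',wplane((85,112),T,5))
E
```

```text
[ 446.24 -117.53   20.  ] [605.5  -68.01  20.  ] 166.7809646611678 17.271330326606954
side edge [ 661.83 -283.62   20.  ] 104.64175709412396
centre [ 565.95 -221.68   20.  ]
knife end [375.48  82.78   5.  ]
```

```bash
python3 -m inch '[[[1,-0.67,-0.5,0,0,0],[1,-0.67,-0.5,0,0,0],[1,-0.67,-0.5,0,0,0],[1,-0.67,-0.5,0,0,0],[1,-0.67,-0.5,0,0,0],[1,-0.67,-0.5,0,0,0],[1,-0.67,-0.5,0,0,0],[1,-0.67,-0.5,0,0,0]]]' 1 && python3 - <<'E'
from h import *
T=wpose();print(T); np.save('T2.npy',T)
im=r.grab_frame('wrist');cv2.imwrite('pics/w2.png',im[:,:,::-1])
E
```

```text
clock: 0.82
eef_pos: [490.1, 202.3, 332.8]
tcp_rot: [3.14, -0.001, 1.574]
contact_force: [0.4, -0.3, 0.3]
opening: 0.998
grasp_force: 0.0
[[ -0.     1.     0.   490.12]
 [  1.     0.     0.   202.27]
 [  0.     0.    -1.   332.8 ]
 [  0.     0.     0.     1.  ]]
```

View pics/w2.png

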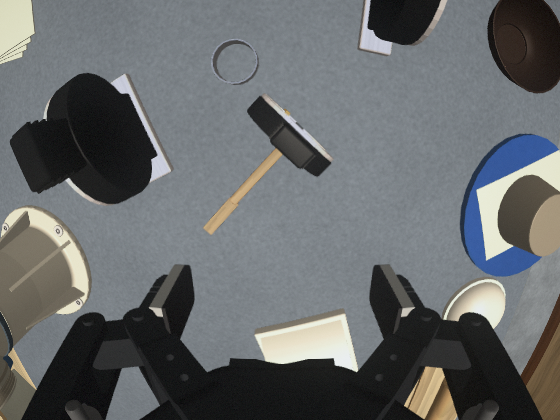

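The target gauge is seen from above: lug at about (292,143), dial facing up-right in the image, foot running from (250,105) to (328,170). The knife comes close to its back side at (275,155), and the cutter is at (235,62).

```bash
python3 - <<'E'
from h import *
b=cv2.imread('pics/w2.png')[80:190,235:345]
b=cv2.convertScaleAbs(b,alpha=1.6,beta=20)
cv2.imwrite('pics/w2c.png',cv2.resize(b,None,fx=5.4,fy=5.4,interpolation=2))
E
```

```text
(no output)
```

View pics/w2c.png

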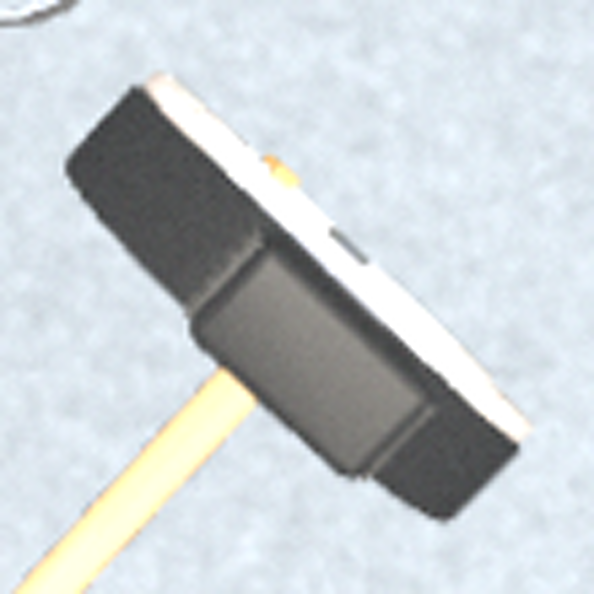

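```bash
python3 - <<'E'
from h import *
T=np.load('T2.npy')
f=lambda x,y,z:wplane((235+x/5.4-.4,80+y/5.4-.4),T,z)
P=np.array([f(270,248,180),f(418,400,180),f(345,470,180),f(195,325,180)]);print(P)
for i in range(4):
    e=P[(i+1)%4]-P[i];print(np.linalg.norm(e),np.degrees(np.arctan2(e[1],e[0])))
print('lug centre',P.mean(0)); c=P.mean(0)
h1,h2=f(68,165,78),f(440,518,78);e=h2-h1;print('housing back edge',h1,h2,np.linalg.norm(e),np.degrees(np.arctan2(e[1],e[0])),(h1+h2)/2)
# tab: plane of dial: point on plane c + 17*x
for yaw in (43,45,47):
    X=np.array([np.cos(np.radians(yaw)),np.sin(np.radians(yaw)),0]);Y=np.array([-X[1],X[0],0])
    o,d=wray((235+283/5.4-.4,80+170/5.4-.4),T); q=o+d*(((c+17*X)-o)@X)/(d@X); print('tab',yaw,(q-c)@Y,q[2], np.arctan2((q-c)@Y,78-q[2]))
k,_=tri((313.6,278.6),(214,272));X=np.array([np.cos(.785),np.sin(.785),0]);Y=np.array([-X[1],X[0],0]);print('tab2',(k-c)@X,(k-c)@Y,np.arctan2((k-c)@Y,78-k[2]))
print('knife tip',f(240,385,5), 'cutter',wplane((235,66),T,15))
E
```

```text
[[493.76 260.92 180.  ]
 [519.16 235.09 180.  ]
 [506.84 222.73 180.  ]
 [481.16 247.79 180.  ]]
36.23226018454923 -45.4886135738992
17.448466724314944 -134.91291339548349
35.88803917058355 135.6998314301818
18.199571425040425 46.171528727006105
lug centre [500.23 241.63 180.  ]
housing back edge [449.63 272.05  78.  ] [535.04 190.24  78.  ] 118.2687302928449 -43.765305234938104 [492.34 231.15  78.  ]
tab 43 18.488861370713973 -35.08455923597768 0.16206202625716487
tab 45 15.58882973034073 -95.4505117283586 0.08963397693736756
tab 47 13.289345781671441 -140.53247777800198 0.06073696926843549
tab2 16.108549756213936 22.41539859079995 0.4187661741268007
knife tip [487.98 209.8    5.  ] cutter [426.5  333.66  15.  ]
```

Lug centre is about (500,242), gauge yaw about 45° with own +x up-right and knife tip clear. Tab is about +0.42 on a first measurement. Moving above the lug.

```bash
python3 -m inch '[[[0.2,0.05,0.4,0,0,-0.25],[0.2,0.05,0.4,0,0,-0.25],[0.2,0.05,0.4,0,0,-0.25],[0.2,0.05,0.4,0,0,-0.25],[0.2,0.05,0.4,0,0,-0.25],[0.2,0.05,0.4,0,0,-0.25],[0.2,0.05,0.4,0,0,-0.25],[0.2,0.05,0.4,0,0,-0.25]]]' 1 && python3 -m inch '[[[0,0,0,0,0,0],[0,0,0,0,0,0],[0,0,0,0,0,0]]]' && python3 - <<'E'
from h import *
T=wpose();print(T); np.save('T3.npy',T)
im=r.grab_frame('wrist');cv2.imwrite('pics/w3.png',im[:,:,::-1])
print(r.sense()['eef_pos'],r.sense()['tcp_rot'])
E
```

```text
clock: 1.53
eef_pos: [501.5, 238.4, 249.9]
tcp_rot: [-3.14, -0.0, 2.357]
contact_force: [-0.0, -0.1, 0.3]
opening: 1.001
grasp_force: 0.0
clock: 1.78
eef_pos: [501.2, 239.5, 250.9]
tcp_rot: [-3.141, -0.0, 2.354]
contact_force: [-0.3, -0.7, 0.6]
opening: 1.0
grasp_force: 0.0
[[ -0.71   0.71  -0.   501.16]
 [  0.71   0.71  -0.   239.47]
 [  0.    -0.    -1.   250.92]
 [  0.     0.     0.     1.  ]]
[501.17 239.64 251.08] [-3.14 -0.    2.35]
```

View pics/w3.png

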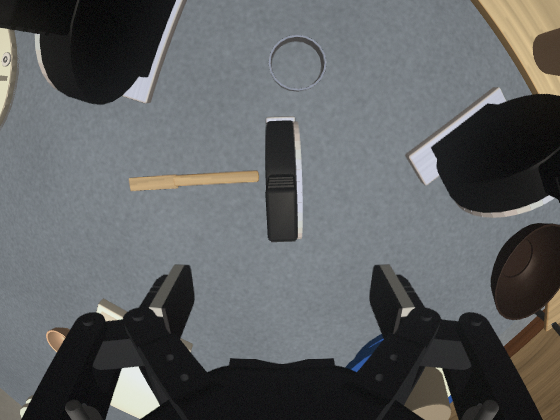

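Aligned: the lug is centred at column 281, rows 190–240, and the gauge axis is nearly vertical in the image. I'll check the numbers before descending.

```bash
python3 - <<'E'
from h import *
T=np.load('T3.npy')
P=[wplane(p,T,180) for p in((266.5,191),(295.5,191),(298,240),(268,240))]
c=np.mean(P,0);print(np.array(P),c);print('in tool',np.linalg.inv(T)@np.r_[c,1])
E
```

```text
[[480.51 246.7  180.  ]
 [494.6  260.73 180.  ]
 [522.29 236.24 180.  ]
 [506.89 220.92 180.  ]] [501.07 241.15 180.  ]
in tool [ 1.25  1.15 70.92  1.  ]
```

```bash
python3 -m inch '[[[0.006,0.006,0.2,0,0,0],[0.006,0.006,0.35,0,0,0],[0.006,0.006,0.48,0,0,0],[0.006,0.006,0.53,0,0,0],[0.006,0.006,0.53,0,0,0],[0.006,0.006,0.53,0,0,0]]]' 1 && python3 -m inch '[[[0,0,0,0,0,0],[0,0,0,0,0,0],[0,0,0,0,0,0],[0,0,0,0,0,0],[0,0,0,0,0,0],[0,0,0,0,0,0],[0,0,0,0,0,0],[0,0,0,0,0,0]]]' -1 70 && python3 -m inch '[[[0,0,0,0,0,0],[0,0,0,0,0,0],[0,0,0,0,0,0],[0,0,0,0,0,0]]]'
```

```text
clock: 2.33
eef_pos: [501.3, 241.8, 145.7]
tcp_rot: [-3.141, -0.0, 2.356]
contact_force: [0.9, -0.5, 0.8]
opening: 1.0
grasp_force: 0.0
clock: 3.0
eef_pos: [501.3, 241.7, 146.0]
tcp_rot: [3.141, 0.0, 2.356]
contact_force: [-1.6, -0.8, 6.4]
opening: 0.249
grasp_force: 68.7
clock: 3.33
eef_pos: [501.3, 241.7, 146.0]
tcp_rot: [3.141, 0.0, 2.356]
contact_force: [-0.9, -0.4, 6.8]
opening: 0.246
grasp_force: 68.7
```

Gripped at 21 mm with 69 N. Lifting, then measuring the tab from the scene camera, which faces the dial.

```bash
python3 -m inch '[[[0,0,-0.1,0,0,0],[0,0,-0.25,0,0,0],[0,0,-0.4,0,0,0],[0,0,-0.55,0,0,0],[0,0,-0.7,0,0,0],[0,0,-0.75,0,0,0],[0,0,-0.75,0,0,0],[0,0,-0.75,0,0,0]]]' && python3 -m inch '[[[0,0,0,0,0,0],[0,0,0,0,0,0],[0,0,0,0,0,0],[0,0,0,0,0,0],[0,0,0,0,0,0],[0,0,0,0,0,0]]]' && python3 - <<'E'
from h import *
T=wpose(); np.save('T4.npy',T)
im=r.grab_frame('scene')[:,:,::-1].copy();cv2.imwrite('pics/s4.png',im)
G=np.eye(4);G[:3,0]=T[:3,1];G[:3,1]=T[:3,0];G[:3,2]=-T[:3,2];G[:3,3]=T[:3,3]+146*T[:3,2];print(G)
np.save('G4.npy',G)
w=lambda y,z,x=17:(G@[x,y,z,1])[:3]
# rectify dial plane (known calibration) : 5 px per mm, y right->, z up
cor=[(-70,0),(70,0),(70,190),(-70,190)]
src=proj('scene',[w(*c) for c in cor]).astype(np.float32)
dst=np.float32([((y+70)*4,(150-z)*4) for y,z in cor])
R=cv2.warpPerspective(im,cv2.getPerspectiveTransform(src,dst),(560,600),flags=cv2.INTER_CUBIC)
cv2.imwrite('pics/s4r.png',R)
E
```

```text
clock: 4.0
eef_pos: [500.6, 241.5, 294.1]
tcp_rot: [-3.141, -0.0, 2.356]
contact_force: [-0.9, -0.9, -5.3]
opening: 0.249
grasp_force: 68.8
clock: 4.5
eef_pos: [500.9, 241.7, 294.9]
tcp_rot: [-3.141, -0.0, 2.356]
contact_force: [-0.6, -0.2, -3.5]
opening: 0.247
grasp_force: 68.8
[[  0.71  -0.71   0.   500.86]
 [  0.71   0.71   0.   241.62]
 [ -0.     0.     1.   148.9 ]
 [  0.     0.     0.     1.  ]]
```

View pics/s4r.png

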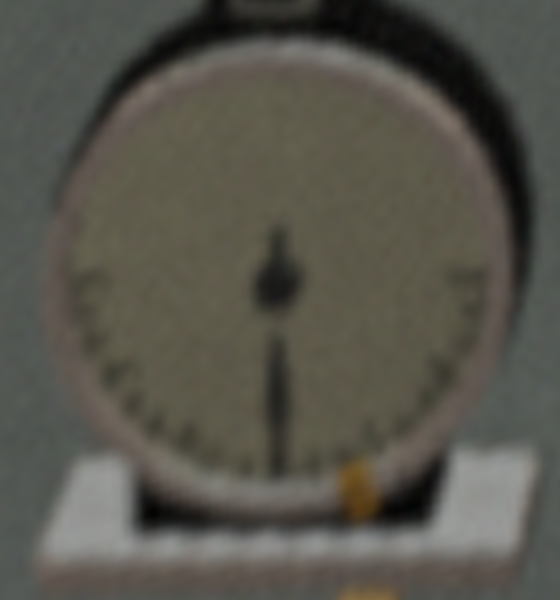

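The rectified dial (4 px/mm) shows the pivot at (277,285), the needle plumb (tip at 277,475) and the brass tab centred near (360,490), so the tab is about +0.39. I'll refine by colour mask and compute the move to the crown.

```bash
python3 - <<'E'
from h import *
R=cv2.imread('pics/s4r.png');hsv=cv2.cvtColor(R,cv2.COLOR_BGR2HSV)
m=cv2.inRange(hsv,(10,120,60),(30,255,255));m[545:]=0
ys,xs=np.nonzero(m);print(len(xs),xs.mean(),ys.mean(),xs.min(),xs.max(),ys.min(),ys.max());
print('tab',np.arctan2(xs.mean()-277,ys.mean()-285))
d=np.hypot(xs-277,ys-285)/4;i=d<54;print('inner',np.arctan2(xs[i].mean()-277,ys[i].mean()-285),d.min())
def delta(P,yaw,z):
    T=wpose();w=np.array([P[0],P[1],z])-T[:3,3];print('shift/200',T[:3,:3].T@w/200,'wz',-(np.radians(yaw+90)-r.sense()['tcp_rot'][2])/np.pi)
delta((565,-221),16.5,280)
E
```

```text
1605 357.3457943925234 492.09034267912773 341 380 462 520
tab 0.3700968688012198
inner 0.3777527275326539 47.77093781788254
shift/200 [-1.86 -1.41  0.08] wz 0.1583367820181165
```

```bash
python3 -m inch '[[[-0.12,-0.09,0,0,0,0.02],[-0.26,-0.2,0,0,0,0.05],[-0.4,-0.3,0,0,0,0.08],[-0.53,-0.4,0,0,0,0.11],[-0.67,-0.5,0,0,0,0.14],[-0.8,-0.6,0,0,0,0.158],[-0.93,-0.7,0,0,0,0.158],[-0.93,-0.7,0,0,0,0.158]]]' && python3 - <<'E'
from h import *
T=wpose();w=np.array([565,-221,285])-T[:3,3];print(T[:3,:3].T@w/200,np.degrees(r.sense()['tcp_rot']))
E
```

```text
clock: 5.22
eef_pos: [534.1, 6.2, 295.5]
tcp_rot: [3.142, 0.003, 1.857]
contact_force: [0.9, -0.2, -3.4]
opening: 0.246
grasp_force: 69.7
[-1.13 -0.17  0.06] [180.     0.17 106.38]
```

```bash
python3 -m inch '[[[-0.14,-0.02,0,0,0,0],[-0.3,-0.05,0,0,0,0],[-0.46,-0.07,0,0,0,0],[-0.62,-0.09,0,0,0,0],[-0.78,-0.11,0,0,0,0],[-0.92,-0.14,0.02,0,0,0],[-1,-0.15,0.03,0,0,0],[-1,-0.15,0.03,0,0,0]]]' && python3 -m inch '[[[-0.06,-0.01,0,0,0,0],[-0.13,-0.02,0.03,0,0,0],[-0.13,-0.02,0.03,0,0,0],[-0.13,-0.02,0.03,0,0,0],[-0.13,-0.02,0.03,0,0,0]]]' && python3 - <<'E'
from h import *
T=wpose();np.save('T5.npy',T);print(T)
im=r.grab_frame('side')[:,:,::-1];cv2.imwrite('pics/side5.png',im);im2=r.grab_frame('scene')[:,:,::-1];cv2.imwrite('pics/scene5.png',im2)
iw=r.grab_frame('wrist')[:,:,::-1];cv2.imwrite('pics/w5.png',iw)
c1=cv2.resize(im2[80:230,160:290],None,fx=3,fy=3,interpolation=2);c2=iw[:,90:440]
H=450;c2=cv2.copyMakeBorder(c2,0,H-420,0,0,0);cv2.imwrite('pics/m5.png',np.hstack([c1,c2]))
E
```

```text
clock: 5.88
eef_pos: [561.8, -192.1, 288.6]
tcp_rot: [-3.141, 0.001, 1.857]
contact_force: [-0.8, -0.6, -3.6]
opening: 0.246
grasp_force: 69.6
clock: 6.3
eef_pos: [565.3, -214.7, 283.1]
tcp_rot: [-3.141, -0.001, 1.86]
contact_force: [-0.9, -0.6, -3.7]
opening: 0.247
grasp_force: 69.6
[[  -0.29    0.96   -0.    565.33]
 [   0.96    0.29    0.   -214.73]
 [   0.     -0.     -1.    283.07]
 [   0.      0.      0.      1.  ]]
```

View pics/m5.png

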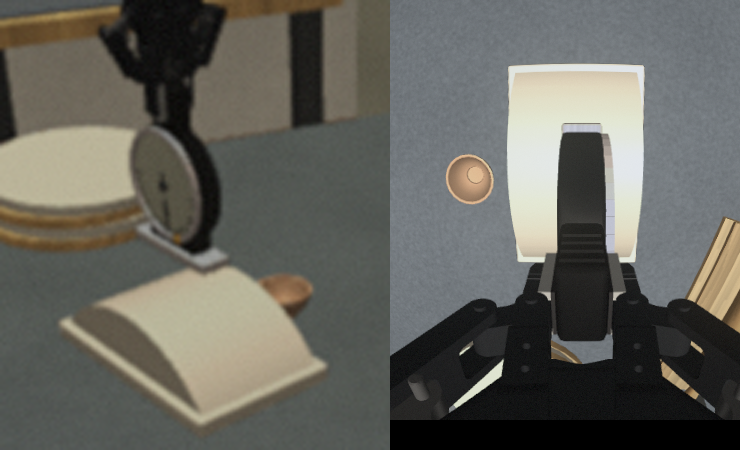

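The scene crop shows the gauge upright over the arch. The wrist view shows all four slab corners at wrist pixels (209,67), (344,67), (334,261) and (218,261), with the bowl at (170,180).

```bash
python3 - <<'E'
from h import *
T=np.load('T5.npy')
P=np.array([wplane(p,T,20) for p in((209,67),(344,67),(334.5,261),(218,261))]);print(P)
for i in range(4):
    e=P[(i+1)%4]-P[i];print(np.linalg.norm(e),np.degrees(np.arctan2(e[1],e[0])))
c=P.mean(0);print(c); c[2]=226
print('now delta',wpose()[:3,:3].T@(c-wpose()[:3,3]))
E
```

```text
[[ 444.3  -119.62   20.  ]
 [ 604.43  -72.83   20.  ]
 [ 678.18 -326.14   20.  ]
 [ 518.49 -373.9    20.  ]]
166.82176382587312 16.287106260034037
263.8285755175862 -73.76746927533485
166.67863488252678 -163.34970235787674
264.8850262683213 106.26443214393082
[ 561.35 -223.12   20.  ]
now delta [-7.   -6.34 57.41]
```

```bash
python3 -m inch '[[[-0.035,-0.03,0.08,0,0,0],[-0.035,-0.03,0.16,0,0,0],[-0.035,-0.03,0.22,0,0,0],[-0.035,-0.03,0.255,0,0,0],[-0.035,-0.03,0.255,0,0,0],[-0.035,-0.03,0.255,0,0,0]]]' && python3 -m inch '[[[0,0,0.01,0,0,0],[0,0,0.015,0,0,0],[0,0,0.015,0,0,0]]]'&& python3 -m inch '[[[0,0,0.005,0,0,0],[0,0,0.01,0,0,0],[0,0,0.01,0,0,0]]]'
```

```text
clock: 6.95
eef_pos: [561.7, -223.3, 232.3]
tcp_rot: [-3.141, -0.0, 1.86]
contact_force: [-0.3, -0.0, -2.7]
opening: 0.245
grasp_force: 69.6
clock: 7.2
eef_pos: [561.8, -223.6, 229.7]
tcp_rot: [3.141, 0.0, 1.86]
contact_force: [0.8, -0.0, -3.6]
opening: 0.248
grasp_force: 69.6
clock: 7.45
eef_pos: [561.6, -223.5, 227.2]
tcp_rot: [-3.142, -0.0, 1.86]
contact_force: [0.3, 0.5, -3.7]
opening: 0.249
grasp_force: 69.6
```

```bash
python3 -m inch '[[[0,0,0.005,0,0,0],[0,0,0.005,0,0,0],[0,0,0.005,0,0,0]]]'&& python3 -m inch '[[[0,0,0.005,0,0,0],[0,0,0.005,0,0,0],[0,0,0.005,0,0,0]]]'
```

```text
clock: 7.7
eef_pos: [561.6, -223.5, 226.2]
tcp_rot: [-3.141, -0.0, 1.86]
contact_force: [0.1, -0.7, -4.1]
opening: 0.249
grasp_force: 69.7
clock: 7.95
eef_pos: [561.8, -223.7, 226.0]
tcp_rot: [3.141, 0.001, 1.86]
contact_force: [-0.8, -0.3, 4.6]
opening: 0.248
grasp_force: 70.7
```

Contact on the crown at 226.0, as predicted, at about 8 N and upright. I'll hold a moment, then lift slightly, lean 0.38 along the arc (radius 306 about the arch axis) and land again.

```bash
python3 -m inch '[[[0,0,0,0,0,0],[0,0,0,0,0,0],[0,0,0,0,0,0]]]'&& python3 -m inch '[[[0,0,-0.045,0,0,0],[0.157,0,-0.034,0,-0.032,0],[0.312,0,-0.012,0,-0.064,0],[0.464,0,0.028,0,-0.096,0],[0.582,0,0.07,0,-0.121,0],[0.582,0,0.07,0,-0.121,0],[0.582,0,0.07,0,-0.121,0],[0.582,0,0.07,0,-0.121,0]]]' && python3 - <<'E'
from h import *
T=wpose();M=Ro.from_euler('z',16.4,degrees=True).as_matrix();A=np.array([561.4,-223.3,-80])
p=M.T@(T[:3,3]-A);n=M.T@-T[:3,2];print(p,n,'lean',np.arctan2(n[1],n[2]),'radius',p@n)
t=M.T@T[:3,0];print('off-centre along foot',p@t)
E
```

```text
clock: 8.2
eef_pos: [561.9, -223.7, 226.0]
tcp_rot: [3.141, 0.001, 1.86]
contact_force: [-1.8, 1.3, 5.2]
opening: 0.249
grasp_force: 71.0
clock: 8.87
eef_pos: [528.9, -111.5, 211.6]
tcp_rot: [3.142, 0.379, 1.862]
contact_force: [0.7, -1.0, -3.1]
opening: 0.251
grasp_force: 70.1
[  0.4  116.45 291.58] [-0.    0.37  0.93] lean 0.37937383526714136 radius 313.9751522081638
off-centre along foot 0.18006974153135594
```

```bash
python3 -m inch '[[[0,0,0.015,0,0,0],[0,0,0.03,0,0,0],[0,0,0.03,0,0,0],[0,0,0.03,0,0,0]]]'&& python3 -m inch '[[[0,0,0.005,0,0,0],[0,0,0.005,0,0,0],[0,0,0.005,0,0,0]]]'; python3 - <<'E'
from h import *
T=wpose();M=Ro.from_euler('z',16.4,degrees=True).as_matrix();A=np.array([561.4,-223.3,-80])
p=M.T@(T[:3,3]-A);n=M.T@-T[:3,2];print('lean',np.arctan2(n[1],n[2]),'radius',p@n)
im=r.grab_frame('scene')[:,:,::-1].copy();cv2.imwrite('pics/s6.png',im)
G=np.eye(4);G[:3,0]=T[:3,1];G[:3,1]=T[:3,0];G[:3,2]=-T[:3,2];G[:3,3]=T[:3,3]+146*T[:3,2]
def meas(im,G):
    cor=[(-70,0),(70,0),(70,190),(-70,190)]
    src=proj('scene',[(G@[17,y,z,1])[:3] for y,z in cor]).astype(np.float32)
    dst=np.float32([((y+70)*4,(150-z)*4) for y,z in cor])
    R=cv2.warpPerspective(im,cv2.getPerspectiveTransform(src,dst),(560,600),flags=cv2.INTER_CUBIC)
    hsv=cv2.cvtColor(R,cv2.COLOR_BGR2HSV);m=cv2.inRange(hsv,(10,110,50),(30,255,255));m[545:]=0
    k,l,s,c=cv2.connectedComponentsWithStats(m)
    print('brass',[(s[i].tolist(),c[i].round(1).tolist()) for i in range(1,k) if s[i,4]>200])
    g=cv2.cvtColor(R,cv2.COLOR_BGR2GRAY).astype(float)
    d=(hsv[:,:,2]<60)
    # needle: darkest column centre at radii 15..40 below pivot along angle
    for rad in (0,20,30,38):
        a=np.radians(np.arange(-20,50,1.));x=280+4*rad*np.sin(a);y=288+4*rad*np.cos(a)
        v=cv2.remap(cv2.GaussianBlur(g,(0,0),3).astype(np.float32),x[None].astype(np.float32),y[None].astype(np.float32),1)[0]
        print(rad,np.degrees(a[v.argmin()]),v.min(),np.median(v))
    b=cv2.GaussianBlur(g,(0,0),8)[240:330,230:330];j=np.unravel_index(b.argmin(),b.shape);print('pivot',j[1]+230,j[0]+240)
meas(cv2.imread('pics/s4.png'),np.load('G4.npy'));meas(im,G)
E
```

```text
clock: 9.2
eef_pos: [529.0, -115.4, 205.5]
tcp_rot: [-3.141, 0.38, 1.858]
contact_force: [-0.4, -0.4, -2.4]
opening: 0.249
grasp_force: 70.0
clock: 9.45
eef_pos: [529.1, -114.8, 204.8]
tcp_rot: [-3.142, 0.38, 1.859]
contact_force: [-0.8, 0.1, -2.0]
opening: 0.25
grasp_force: 70.1
lean 0.3800286429613145 radius 306.4475669678186
brass [([340, 460, 43, 62, 1861], [357.5, 492.2])]
0 -20.0 26.351908 26.351908
20 -3.0000000000000004 46.547783 86.09784
30 -2.0 39.447353 86.39133
38 -1.0 53.664993 87.70882
pivot 276 286
brass [([341, 465, 36, 56, 1274], [357.9, 496.4])]
0 -20.0 33.794243 33.794243
20 22.0 55.357605 73.83083
30 22.0 51.53618 77.40823
38 21.0 54.025917 73.93503
pivot 278 290
```

Needle at about 0.384 and tab about 0.37, a difference under 1 mm at the tip. One more light press along the foot normal.

```bash
python3 -m inch '[[[0,0,0.005,0,0.002,0],[0,0,0.005,0,0.002,0],[0,0,0.005,0,0.002,0],[0,0,0.005,0,0.002,0]]]'; python3 -m inch '[[[0,0,0.003,0,0,0],[0,0,0.003,0,0,0],[0,0,0.003,0,0,0],[0,0,0.003,0,0,0]]]'
```

```text
clock: 9.83
eef_pos: [529.7, -114.7, 204.4]
tcp_rot: [3.141, 0.374, 1.86]
contact_force: [-1.9, 2.5, 4.4]
opening: 0.245
grasp_force: 71.2
clock: 10.17
eef_pos: [529.9, -114.8, 204.4]
tcp_rot: [3.14, 0.374, 1.859]
contact_force: [-4.0, 5.2, 10.2]
opening: 0.25
grasp_force: 72.2
```

```bash
python3 -m inch '[[[0,0,-0.002,0,0,0],[0,0,-0.002,0,0,0],[0,0,-0.002,0,0,0],[0,0,-0.002,0,0,0],[0,0,-0.002,0,0,0],[0,0,-0.002,0,0,0],[0,0,-0.002,0,0,0],[0,0,-0.002,0,0,0]]]'; python3 - <<'E'
from h import *
a=cv2.imread('pics/scene0.png');im=r.grab_frame('scene')[:,:,::-1].copy();cv2.imwrite('pics/s7.png',im)
# mould shift: lower slab edge region (unoccluded) by phase correlation
f=lambda i:cv2.cvtColor(i,cv2.COLOR_BGR2GRAY)[190:225,180:250].astype(np.float32)
print('mould shift px',cv2.phaseCorrelate(f(a),f(im),cv2.createHanningWindow((70,35),cv2.CV_32F)))
T=wpose();G=np.eye(4);G[:3,0]=T[:3,1];G[:3,1]=T[:3,0];G[:3,2]=-T[:3,2];G[:3,3]=T[:3,3]+146*T[:3,2]
cor=[(-70,0),(70,0),(70,190),(-70,190)]
src=proj('scene',[(G@[17,y,z,1])[:3] for y,z in cor]).astype(np.float32);dst=np.float32([((y+70)*4,(150-z)*4) for y,z in cor])
R=cv2.warpPerspective(im,cv2.getPerspectiveTransform(src,dst),(560,600),flags=2)
hsv=cv2.cvtColor(R,cv2.COLOR_BGR2HSV);m=cv2.inRange(hsv,(10,110,50),(30,255,255));m[545:]=0;ys,xs=np.nonzero(m)
g=cv2.GaussianBlur(cv2.cvtColor(R,cv2.COLOR_BGR2GRAY).astype(np.float32),(0,0),8);b=g[240:330,230:330];j=np.unravel_index(b.argmin(),b.shape);px,py=j[1]+230,j[0]+240
print('tab',np.arctan2(xs.mean()-px,ys.mean()-py),'pivot',px,py)
g=cv2.GaussianBlur(cv2.cvtColor(R,cv2.COLOR_BGR2GRAY).astype(np.float32),(0,0),2)
an=np.arange(-.2,.8,.01)
for q in(25,32,40):
    v=[g[int(round(py+4*q*np.cos(t))),int(round(px+4*q*np.sin(t)))] for t in an];print('needle',q,an[np.argmin(v)])
print(r.sense()['contact_force'])
E
```

```text
clock: 10.83
eef_pos: [529.8, -114.7, 204.4]
tcp_rot: [3.14, 0.374, 1.86]
contact_force: [-2.2, 3.6, 8.0]
opening: 0.25
grasp_force: 71.8
mould shift px ((-0.07062418195397413, -0.13579115226440308), 0.8855525093314088)
tab 0.3716749354135631 pivot 279 291
needle 25 0.41000000000000053
needle 32 0.3700000000000005
needle 40 0.3800000000000005
[-2.31  5.2   7.44]
```

Needle about 0.375 and tab 0.372, about 12 N on the plaster, mould unmoved. Handing in.

```bash
python3 -c "
from rig import r
print(r.sign_off())"
```

```text
the job is handed in; nothing more can be done
None
```

The job is handed in, verdict not shown: the angle finder is held on the arch with its needle on the brass tab (about 0.375 against 0.372 rad), bearing at roughly 12 N near mid-foot, with no measurable shift of the mould.

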